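# Start the crank bolt of the bench clamp and hold it

### The job

The crank bolt of the small blue earth clamp sits loose on top of its thread. Push the crank backward (anticlockwise from above), leaving the bolt free to move up and down, until you feel it drop down into the start of the thread; then turn it forward (clockwise) one turn so that it is started. Finish gripping the red handle of the crank between the fingers and keep holding it still there, while a colleague fits the earth strap; leave the other things on the bench where they are.

Things in the scene. Friction and masses are not known exactly. Their poses are not given: they have to be found in the camera images.
- clamp: The small earth clamp, screwed to the bench: blue base plate 130 x 150 x 10 mm, a blue bridge 56 x 104 mm on two legs up to 52 mm, on it a grey steel boss 50 mm in diameter up to 80 mm. Origin on the bench under the vertical axis of the bolt, which stands in the boss. The bolt (0.35 kg) turns and slides easily, about 1.5 N at the handle, and rides on its thread by its own weight.
- boss_top (a point): Centre of the boss's top rim, on the bolt's axis, 80 mm above the bench. Above it, on the bolt, come a flange 40 mm in diameter and a hub with a flat dark steel crank arm, 16 mm wide and 10 mm thick. With bolt_depth 0 the flange's underside is 12 mm and the arm's top 34 mm above this point (the hub's 38 mm).
- crank_pin (a point): Point to grip or push, on the axis of the crank's upright red handle. The handle is round, 15 mm in diameter, fixed to the arm (it does not spin by itself), 50 mm from the bolt's axis; it reaches from 24 mm below this point (2 mm above the arm) to 22 mm above it. x points outward along the arm, z up. It is 60 mm above boss_top at bolt_depth 0 and rises and sinks with the bolt.
- bolt_depth (a joint): Depth of the bolt in the boss, m, positive down. At the start -0.009 to -0.005: the bolt lies on top of the first thread. Turned backward it climbs (9 mm a turn) to the crest at -0.009, hidden, 0.5 to 2.8 rad from the start, and there drops 9 mm to about 0. Turned forward after that it goes down 9 mm a turn: one turn gives about 0.009; it ends at 0.0125.
- crank (a joint): Turn of bolt and crank, rad, over many turns, positive forward (clockwise from above); its zero means nothing to the thread. Forward before the drop it jams on a nick within 0.3 to 2.4 rad; forced past it, it does not count as started. Backward after the drop it climbs again and stops at the nick after about 2.5 rad. A bolt gripped tightly while it is turned cannot drop: push the handle from the side.
- adapter_2: Bystander: small black plug adapter, 56 x 44 x 30 mm, origin at the centre of its underside.
- tape_earth: Bystander: yellow roll of tape lying flat, 58 mm in diameter, 18 mm high, origin at the centre of its underside.
- clip_red: Bystander: small red-handled clip, 60 x 12 x 18 mm, origin at the centre of its underside.
Not all that is in view belongs to the job. What is meant by the clamp is not turquoise, and is the smaller of those in its own colour.

How it is judged (in metres and radians):
On the way, in this order (a step that is already met when the one before it is completed fails the run):
1. the bolt, turned backward from its start (crank starts at 1.3 to 2.0 rad), has dropped over the crest into the start of the thread (value of joint bolt_depth between -0.003 and 0.003 m and value of joint crank below 1 rad), for 0.1 s.
2. the bolt is turned forward about one turn, drawn down by its thread (value of joint bolt_depth above 0.0065 m), for 0.1 s.
At the end, for the whole second after the job is handed in: the bolt stands one turn (about three quarters to one and a quarter) into its thread, bolt_depth between 0.0065 and 0.0113 m, turning no faster than 0.1 rad/s, and the fingers grip the red handle (grasp point within 35 mm of crank_pin, finger force on the crank above 2 N) (value of joint bolt_depth between 0.0065 and 0.0113 m and contact force between the fingers and crank above 2 N and distance between the grasp point and crank_pin below 0.035 m and angular speed of crank below 0.1 rad/s); the arm keeps its last pose, push and grip.
It fails at once if a bystander is shoved aside (more than 25 mm) (distance of any of adapter_2, tape_earth, clip_red from where it was at the start of the episode above 0.025 m).
It also fails if it takes over 72 s, if anything falls off the work surface, if the arm or the gripper's body presses on something with over 40 N, if the wrist force passes 120 N, or if a joint passes its speed limit or range.

### The arm

A 6-joint arm with a two-finger parallel gripper is mounted at the origin on a cart in front of the work surface, level with it; the furniture and walls round the work are solid. World frame = base frame: x ahead of the robot, y to its left, z up, the work surface at z = 0. Lengths are in mm, angles in rad, forces in N, time in s.
With the tool pointing down it reaches from about 200 to 875 mm from the base axis. Payload 3.4 kg.
Tool frame: the origin (TCP) lies at the very end of the fingers, on their centre line; the grasp point (between the pads) lies 19 mm behind it; z points along the fingers, y is the line along which they close (so a half turn about z gives the same grasp; the last joint's range is limited). The gripper opens to 94 mm and grips with 3 to 60 N. Pads are 16 mm wide; open, the fingers measure 119 mm over their backs; the gripper's body (75 mm by 177 mm) begins 78 mm behind the grasp point.
Start: joints at [1.192, 0.276, 1.505, -0, 1.361, -0.121], TCP at [146.616, 556.033, 167.993] pointing down, gripper open.
Joint ranges: [-2.89, 2.89], [-0.75, 2.08], [0.22, 2.7], [-1.18, 4.32], [0.11, 2.71], [-2.7, 2.7]. Speed limits (rad/s): [2.57, 2.57, 3.14, 3.14, 3.14, 3.14].

### API

Orientations are given as [roll, pitch, yaw] about the fixed x, y, z axes, in that order (R = Rz(yaw) Ry(pitch) Rx(roll)).
In Python, from cell import env, imaging, workorder gives the robot as it stands.
- The arm moves only by the tool send_rows, never from a script. Its argument "moves" is a list of rows, each an object with "jaw": the gripper's target within -1 to 1 (fully open at 1, half-way at 0, shut at -1); "translation": the shift along the tool's x, y, z in m, a list of three; "spin": the turn about the tool's z in rad. A call has 1 to 5 rows; each row shifts and turns the commanded pose from where the row before left it, along the tool's axes as they then stand; what a row does not reach is not made up. A row lasts 1/12 s, in which the tool goes at most 41.7 mm and 7.16 degrees, less where a joint would pass 70% of its speed; a pose out of reach is approached as far as the arm can. A call is refused whole if a number of a shift passes 0.0417 or a number of a turn 0.125, either way. A call with a gripper value outside its range is refused whole. The fingers move at their own pace and stop on an object; the grip force is fixed at half the most. Time passes only in rows, so rows that do not move let the fingers close. It gives the time, the measured TCP pose, the force, the opening and the grip force at its end, in the units of the state.
- env.get_state(): the state, without advancing time (a new reading comes with each control period).
- imaging.get_image(name): name is "scene" or "top"; returns the picture (384x512x3 uint8, red, green, blue); there is no depth.
- imaging.camera_model(name): a dict with "camera_matrix" (3x3 intrinsics, pixels), "xyz" and "rotation" of the camera in the world. Camera axes: x right, y down, z forward; pixel columns grow to the right and rows downward; lengths in mm; the calibration is good to about 2 mm. A picture is of the moment at which its call begins. camera_model takes no time and is no camera call.
- workorder.sign_off(): hands the job in; it is judged then, once.
The state is a dict: "time_s": time; "joints": joint angles; "qvel": joint speeds; "joint_torque": joint torques, N m; "tcp_pos": TCP position; "orientation": TCP orientation; "ft_force": force on the tool from outside, world axes, zero at the start; "torque": the same for the moment, N m; "opening": finger opening in mm; "gripper_force": force on a finger pad.
Only numpy, scipy, OpenCV 4.12 (cv2) and the standard library are available. Lean on these libraries where they do the work, as an engineer would, in place of code of your own. Each camera call takes 0.05 s, during which the arm holds its last target. There are 200 camera calls.

## Working session

There is one attempt and no reset: what is moved stays moved. The work goes in short steps, Python scripts to look and compute and a tool call to move; the robot and the scene stay as the last step left them, time stands still between calls to the robot, and variables do not carry over. Pictures are saved under pics/ and viewed, at most 10 in all, crops included, and the job is handed in when it is done.

Besides the shell and the picture viewer there is one more tool, called as name([rows], argument=value, ...), one row to a line, values as JSON. send_rows: Moves the arm, as the interface text tells. Its arguments: {"type":"object","properties":{"moves":{"type":"array","items":{"type":"object","properties":{"jaw":{"type":"number"},"translation":{"type":"array","items":{"type":"number"}},"spin":{"type":"number"}}}}},"required":["moves"]}

```bash
mkdir -p pics; python3 - <<'E'
from cell import env, imaging, workorder
import cv2
for n in ("scene","top"):
    cv2.imwrite(f"pics/{n}0.png",cv2.cvtColor(imaging.get_image(n),cv2.COLOR_RGB2BGR))
    m=imaging.camera_model(n); print(n,m)
s=env.get_state(); print(s)
E
```

```text
scene {'camera_matrix': array([[439.87429086,   0.        , 262.3495889 ],
       [  0.        , 439.87429086, 187.10003663],
       [  0.        ,   0.        ,   1.        ]]), 'xyz': array([  41.41047052, -431.95613101,  751.00133966]), 'rotation': array([-2.23708998, -0.0147202 , -0.67681953])}
top {'camera_matrix': array([[447.61629413,   0.        , 251.36669267],
       [  0.        , 447.61629413, 193.11615355],
       [  0.        ,   0.        ,   1.        ]]), 'xyz': array([ 361.26262177,  229.48353857, 1146.85039705]), 'rotation': array([-2.94399577,  0.00945579, -1.59455482])}
{'time_s': 0.1, 'joints': array([ 1.19200640e+00,  2.76537302e-01,  1.50600005e+00,  6.28569519e-06,
        1.36070139e+00, -1.21019874e-01]), 'qvel': array([ 0.00098451, -0.00064084, -0.0020988 , -0.00116041,  0.00061917,
        0.0002478 ]), 'joint_torque': array([ 7.37853698e-04, -4.05461061e+01, -2.37778473e+01,  7.02818041e-02,
        3.00453231e-02, -5.77159858e-05]), 'tcp_pos': array([146.38315212, 555.46528371, 167.19071683]), 'orientation': array([-3.13995935e+00, -2.04823426e-04,  2.88382111e+00]), 'ft_force': array([-0.5026619 , -0.49292531,  0.54328209]), 'torque': array([-0.02685984, -0.04505603, -0.01019265]), 'gripper_force': 0.0, 'opening': 93.91579099286248}
```

View pics/scene0.png

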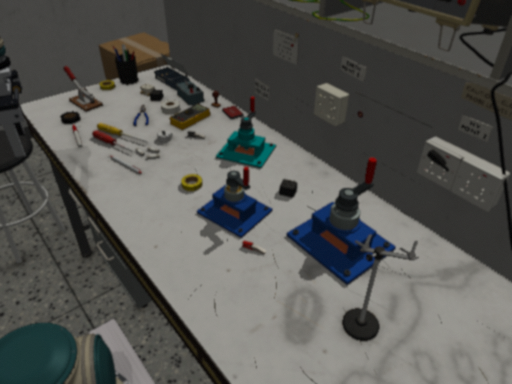

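View pics/top0.png

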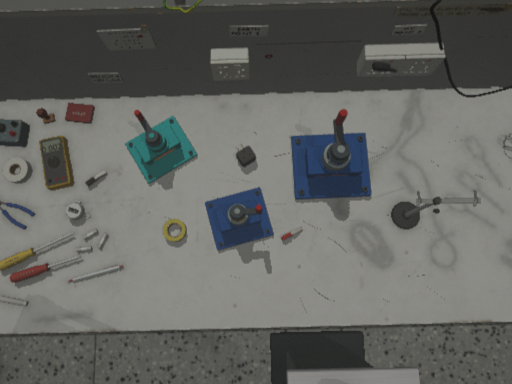

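```bash
cat > h.py <<'E'
import numpy as np, cv2
from scipy.spatial.transform import Rotation as R
from cell import env, imaging, workorder
M={n:imaging.camera_model(n) for n in("scene","top")}
def cam(n):
    m=M[n]; return m["camera_matrix"],R.from_euler("xyz",m["rotation"]).as_matrix(),m["xyz"]
def proj(n,p):
    K,Q,c=cam(n); v=K@(Q.T@(np.asarray(p,float)-c)); return v[:2]/v[2]
def back(n,uv,z):
    K,Q,c=cam(n); d=Q@np.linalg.solve(K,[*uv,1]); return c+d*(z-c[2])/d[2]
def snap(n): return cv2.cvtColor(imaging.get_image(n),cv2.COLOR_RGB2BGR)
def red(im,lo,hi):
    "centroid and box of red pixels in box lo..hi (col,row)"
    b,g,r=[im[lo[1]:hi[1],lo[0]:hi[0],i].astype(int) for i in range(3)]
    v,u=np.nonzero((r>90)&(r>2*g)&(r>2*b)); return len(u),u.mean()+lo[0],v.mean()+lo[1],u.min()+lo[0],u.max()+lo[0],v.min()+lo[1],v.max()+lo[1]
E
python3 - <<'E'
from h import *
for n in M: print(n,proj(n,[146,556,168]),proj(n,[0,0,0]),proj(n,[400,200,0]))
t=cv2.imread("pics/top0.png");s=cv2.imread("pics/scene0.png")
print(red(t,(245,195),(275,225)),red(s,(235,160),(255,192)))
for uv,z in (((238,214),80),((258,209),140),((247,157),15),((175,230),9),((291,233),9),((320,160),40)): print(uv,back("top",uv,z).round())
a=cv2.resize(t[180:260,190:310],(720,480),interpolation=2); b=cv2.resize(s[150:260,180:310],(567,480),interpolation=2)
cv2.imwrite("pics/c1.png",a[:, :]);cv2.imwrite("pics/c2.png",b)
E
```

```text
scene [ 25.21389011 159.08483266] [ 66.72441775 433.12777871] [207.82013698 249.49106361]
top [ 99.37645717 393.48813791] [357.19859041 437.02208806] [266.94600501 266.83297258]
(21, np.float64(258.14285714285717), np.float64(207.1904761904762), np.int64(256), np.int64(260), np.int64(205), np.int64(209)) (11, np.float64(245.63636363636363), np.float64(168.0909090909091), np.int64(244), np.int64(247), np.int64(167), np.int64(169))
(238, 214) [525. 268.  80.]
(258, 209) [526. 220. 140.]
(247, 157) [685. 244.  15.]
(175, 230) [498. 432.   9.]
(291, 233) [483. 136.   9.]
(320, 160) [665.  57.  40.]
```

View pics/c1.png

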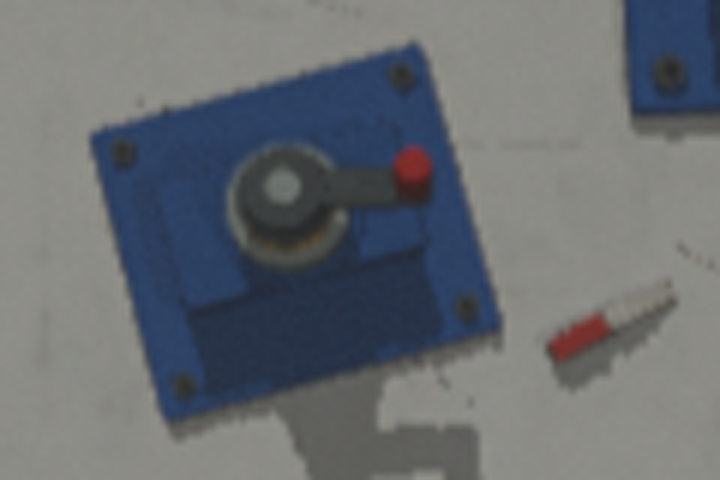

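View pics/c2.png

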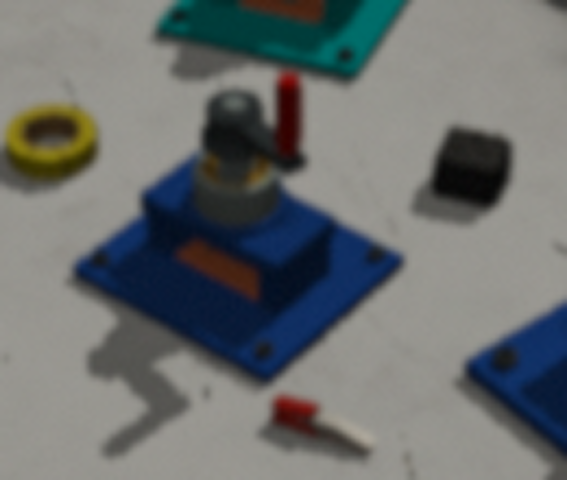

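```bash
python3 - <<'E'
from h import *
f=lambda u,v:(190+u/6-.4,180+v/6-.4)
hub=back("top",f(282,187),125);pin=back("top",f(412,163),169)
cs=[back("top",f(*c),10) for c in((93,135),(415,43),(500,325),(170,418))]
print(hub,pin,np.linalg.norm((pin-hub)[:2]),np.mean(cs,0)); 
for i in range(4): print(cs[i].round(),np.linalg.norm(cs[i]-cs[i-1]))
g=lambda u,v:(180+u/4.363-.4,150+v/4.363-.4)
print(back("scene",g(234,105),125),back("scene",g(289,80),169), proj("scene",[*pin[:2],169]),g(289,80))
E
```

```text
[525.31889275 269.38410306 125.        ] [526.00297192 219.53529341 169.        ] 49.85350326746759 [525.65739051 268.83154702  10.        ]
[568. 355.  10.] 126.14294657295217
[605. 215.  10.] 144.42238606004682
[482. 183.  10.] 127.38942962570594
[446. 323.  10.] 144.77259497892965
[524.76621662 266.16632687 125.        ] [526.14727659 217.40900857 169.        ] [245.2220505  167.52480098] (245.83882649553058, 167.93600733440292)
```

Small blue clamp in the top picture: axis near (237,211) and red handle top at (258.7,207). That puts the axis at about (525,268) mm and the pin at about (526,218.5), with a measured radius of 50 mm, which matches. First I'll lift and align, then go above the handle.

send_rows([
  {"jaw": 0.2,"translation": [0,0,-0.01],"spin": 0.12},
  {"jaw": 0.2,"translation": [0,0,-0.01],"spin": 0.12},
  {"jaw": 0.2,"translation": [0,0,-0.01],"spin": 0.12},
  {"jaw": 0.2,"translation": [0,0,-0.01],"spin": 0.12},
  {"jaw": 0.2,"translation": [0,0,0],"spin": 0.12},
])

```text
time_s: 0.52
tcp_pos: [146.9, 557.0, 209.6]
orientation: [3.139, -0.001, 2.278]
ft_force: [0.6, 0.1, -0.2]
opening: 63.9
gripper_force: 0.0
```

send_rows([
  {"jaw": 0.2,"translation": [0,0,0],"spin": 0.12},
  {"jaw": 0.2,"translation": [0,0,0],"spin": 0.12},
  {"jaw": 0.2,"translation": [0,0,0],"spin": 0.12},
  {"jaw": 0.2,"translation": [0,0,0],"spin": 0.12},
  {"jaw": 0.2,"translation": [0,0,0],"spin": 0.12},
])

```text
time_s: 0.93
tcp_pos: [146.5, 555.7, 207.5]
orientation: [-3.141, 0.001, 1.678]
ft_force: [-0.1, -0.1, -0.7]
opening: 56.5
gripper_force: 0.0
```

send_rows([
  {"jaw": 0.2,"translation": [-0.017,0.019,0],"spin": 0.11},
  {"jaw": 0.2,"translation": [-0.017,0.019,0],"spin": 0},
  {"jaw": 0.2,"translation": [-0.017,0.019,0],"spin": 0},
  {"jaw": 0.2,"translation": [-0.017,0.019,0],"spin": 0},
  {"jaw": 0.2,"translation": [-0.017,0.019,0],"spin": 0},
])

```text
time_s: 1.35
tcp_pos: [244.1, 472.4, 207.5]
orientation: [-3.141, 0.001, 1.574]
ft_force: [0.5, 0.7, 0.3]
opening: 56.4
gripper_force: 0.0
```

send_rows([
  {"jaw": 0.2,"translation": [-0.017,0.019,0],"spin": 0},
  {"jaw": 0.2,"translation": [-0.017,0.019,0],"spin": 0},
  {"jaw": 0.2,"translation": [-0.017,0.019,0],"spin": 0},
  {"jaw": 0.2,"translation": [-0.017,0.019,0],"spin": 0},
  {"jaw": 0.2,"translation": [-0.017,0.019,0],"spin": 0},
])

```text
time_s: 1.77
tcp_pos: [339.4, 387.6, 207.6]
orientation: [-3.141, 0.0, 1.574]
ft_force: [0.1, 0.4, -0.2]
opening: 56.4
gripper_force: 0.0
```

send_rows([
  {"jaw": 0.2,"translation": [-0.017,0.019,0],"spin": 0},
  {"jaw": 0.2,"translation": [-0.017,0.019,0],"spin": 0},
  {"jaw": 0.2,"translation": [-0.017,0.019,0],"spin": 0},
  {"jaw": 0.2,"translation": [-0.017,0.019,0],"spin": 0},
  {"jaw": 0.2,"translation": [-0.017,0.019,0],"spin": 0},
])

```text
time_s: 2.18
tcp_pos: [434.6, 303.0, 207.6]
orientation: [-3.141, 0.0, 1.574]
ft_force: [0.5, 0.3, 1.0]
opening: 56.5
gripper_force: 0.0
```

send_rows([
  {"jaw": 0.2,"translation": [-0.017,0.019,0],"spin": 0},
  {"jaw": 0.2,"translation": [-0.017,0.019,0],"spin": 0},
  {"jaw": 0.2,"translation": [-0.017,0.019,0],"spin": 0},
  {"jaw": 0.2,"translation": [0,0,0],"spin": 0},
  {"jaw": 0.2,"translation": [0,0,0],"spin": 0},
])

```text
time_s: 2.6
tcp_pos: [491.5, 252.5, 207.3]
orientation: [-3.14, 0.0, 1.571]
ft_force: [-0.2, -0.6, 0.1]
opening: 56.5
gripper_force: 0.0
```

send_rows([
  {"jaw": 0.2,"translation": [-0.017,0.017,0],"spin": 0},
  {"jaw": 0.2,"translation": [-0.017,0.0175,0],"spin": 0},
  {"jaw": 0.2,"translation": [0,0,0],"spin": 0},
])

```text
time_s: 2.85
tcp_pos: [527.5, 217.9, 207.6]
orientation: [3.141, 0.001, 1.572]
ft_force: [0.9, 0.5, -0.2]
opening: 56.5
gripper_force: 0.0
```

```bash
python3 - <<'E'
from h import *
t=snap("top");s=snap("scene")
print(env.get_state()["tcp_pos"])
a=cv2.resize(t[150:270,180:320],(560,480),interpolation=2); b=cv2.resize(s[90:240,180:310],(416,480),interpolation=2)
cv2.imwrite("pics/c3.png",cv2.resize(np.hstack([a,b]),(800,394)))
E
```

```text
[524.89130691 220.03513283 207.63726156]
```

View pics/c3.png

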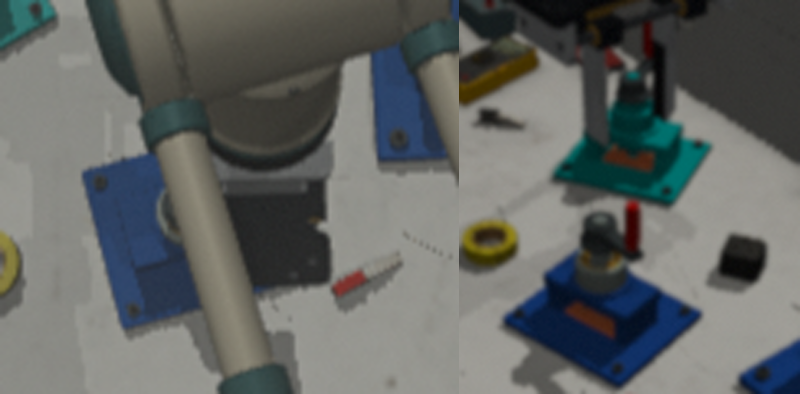

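The right half shows both fingers standing over the blue clamp's handle, the finger midpoint in line with it at crop (632,225). The top view is blocked by the arm. I'll descend and narrow the fingers into a loose cage.

send_rows([
  {"jaw": 0.2,"translation": [0,0,0.018],"spin": 0},
  {"jaw": 0.2,"translation": [0,0,0.018],"spin": 0},
  {"jaw": 0.2,"translation": [0,0,0.018],"spin": 0},
  {"jaw": 0.0,"translation": [0,0,0.018],"spin": 0},
  {"jaw": -0.4,"translation": [0,0,0],"spin": 0},
])

```text
time_s: 3.37
tcp_pos: [521.5, 220.0, 132.6]
orientation: [-3.134, 0.001, 1.575]
ft_force: [-2.1, 0.3, -0.3]
opening: 46.5
gripper_force: 0.0
```

send_rows([
  {"jaw": -0.4,"translation": [0,0,0],"spin": 0},
  {"jaw": -0.4,"translation": [0,0,0],"spin": 0},
  {"jaw": -0.4,"translation": [0,0,0],"spin": 0},
  {"jaw": -0.4,"translation": [0,0,0],"spin": 0},
])

```text
time_s: 3.7
tcp_pos: [526.5, 219.9, 137.4]
orientation: [3.139, -0.001, 1.574]
ft_force: [0.5, -0.0, -0.1]
opening: 28.4
gripper_force: 0.0
```

```bash
python3 - <<'E'
from h import *
s=snap("scene");q=env.get_state();print(q["tcp_pos"],q["opening"],q["ft_force"],red(s,(225,150),(265,195)))
b=cv2.resize(s[100:220,190:300],(550,600),interpolation=2)
cv2.imwrite("pics/c4.png",b)
E
```

```text
h.py:15: RuntimeWarning: Mean of empty slice.
  v,u=np.nonzero((r>90)&(r>2*g)&(r>2*b)); return len(u),u.mean()+lo[0],v.mean()+lo[1],u.min()+lo[0],u.max()+lo[0],v.min()+lo[1],v.max()+lo[1]
  ret = ret.dtype.type(ret / rcount)
Traceback (most recent call last):
  File "h.py", line 15, in red
    v,u=np.nonzero((r>90)&(r>2*g)&(r>2*b)); return len(u),u.mean()+lo[0],v.mean()+lo[1],u.min()+lo[0],u.max()+lo[0],v.min()+lo[1],v.max()+lo[1]
                                                                                        ~~~~~^^
ValueError: zero-size array to reduction operation minimum which has no identity
```

```bash
sed -i 's/(r>90)&(r>2\*g)&(r>2\*b)/(r>45)\&(r>2*g)\&(r>2*b)/' h.py; python3 - <<'E'
from h import *
s=snap("scene")
b=cv2.resize(s[100:220,190:300],(550,600),interpolation=2)
cv2.imwrite("pics/c4.png",b)
print(red(s,(225,150),(265,195)))
E
```

```text
(73, np.float64(245.3972602739726), np.float64(175.95890410958904), np.int64(243), np.int64(247), np.int64(167), np.int64(184))
```

View pics/c4.png

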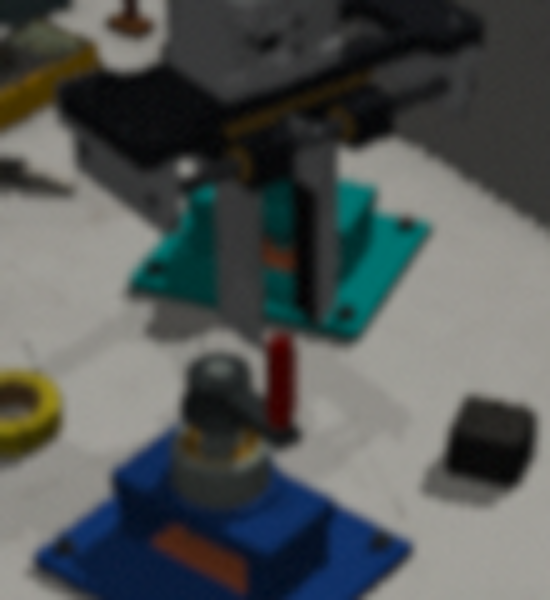

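```bash
python3 - <<'E'
from h import *
for p in ([526,219,207],[526,219,136],[526,219,169],[526,219,123]): print(p,proj("scene",p),proj("top",p))
print(M["top"],)
q=env.get_state();print(q["tcp_pos"],q["joints"])
E
```

```text
[526, 219, 207] [245.20629209 153.66766344] [258.61874952 203.79435703]
[526, 219, 136] [245.49382527 179.24026707] [258.41908621 209.16376425]
[526, 219, 169] [245.36333125 167.63440065] [258.50839874 206.76194419]
[526, 219, 123] [245.54380673 183.68551436] [258.38543394 210.06875167]
{'camera_matrix': array([[447.61629413,   0.        , 251.36669267],
       [  0.        , 447.61629413, 193.11615355],
       [  0.        ,   0.        ,   1.        ]]), 'xyz': array([ 361.26262177,  229.48353857, 1146.85039705]), 'rotation': array([-2.94399577,  0.00945579, -1.59455482])}
[526.35487223 219.61814304 136.92822127] [2.73192457e-01 2.86693150e-01 1.56826841e+00 1.44529364e-04
 1.28489504e+00 2.70071001e-01]
```

```bash
python3 - <<'E'
from h import *
out=[]
T=np.array([526.4,219.6,136.9])
for n,(u0,v0,w,h,k) in {"top":(190,150,110,110,5),"scene":(190,90,70,110,5)}.items():
    im=snap(n); b=cv2.resize(im[v0:v0+h,u0:u0+w],None,fx=k,fy=k,interpolation=2)
    b=cv2.convertScaleAbs(b,alpha=1.8,beta=15)
    for d,c in ((np.zeros(3),(0,255,0)),(np.array([0,0,38.]),(255,0,255))):
        B=[T+d+[sx*88.5,sy*37.5,97] for sx,sy in((1,1),(1,-1),(-1,-1),(-1,1))]
        for pts in (B,[T+d+[14,0,0],T+d+[14,0,97]],[T+d-[14,0,0],T+d+[-14,0,97]]):
            px=np.array([(proj(n,p)-[u0,v0])*k for p in pts],int); cv2.polylines(b,[px],len(pts)==4,c,1)
    out.append(b)
cv2.imwrite("pics/c5.png",cv2.resize(np.hstack(out),(800,489)))
E
```

```text
(no output)
```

View pics/c5.png

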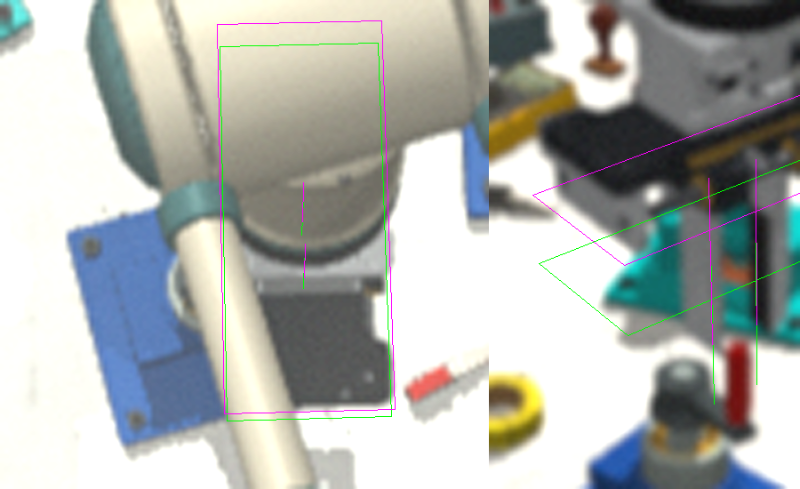

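The green outline is the reported pose and the magenta one is 38 mm higher. Magenta fits the gripper in both views, with its lower-left corner at crop (625,265). So the tool really stands about 38 mm higher than its reading, and sideways it is right. I'll go down 35 mm between arm and handle, which is clear in either case, and look again.

send_rows([
  {"jaw": -0.4,"translation": [0,0,0.01],"spin": 0},
  {"jaw": -0.4,"translation": [0,0,0.01],"spin": 0},
  {"jaw": -0.4,"translation": [0,0,0.01],"spin": 0},
  {"jaw": -0.4,"translation": [0,0,0.005],"spin": 0},
  {"jaw": -0.4,"translation": [0,0,0],"spin": 0},
])

```text
time_s: 4.32
tcp_pos: [524.3, 218.8, 98.7]
orientation: [-3.137, 0.001, 1.574]
ft_force: [0.3, 0.6, -0.8]
opening: 28.2
gripper_force: 0.0
```

```bash
python3 - <<'E'
from h import *
q=env.get_state();print(q["tcp_pos"],q["opening"],q["ft_force"])
s=snap("scene");b=cv2.resize(s[120:210,205:295],(600,600),interpolation=2)
cv2.imwrite("pics/c6.png",cv2.convertScaleAbs(b,alpha=1.8,beta=15))
print(red(s,(225,150),(265,195)))
E
```

```text
[524.27944517 218.82448769  98.6625139 ] 28.166984305704748 [ 0.30254152  0.6229952  -0.83878464]
(82, np.float64(245.4512195121951), np.float64(175.4390243902439), np.int64(243), np.int64(248), np.int64(167), np.int64(184))
```

View pics/c6.png

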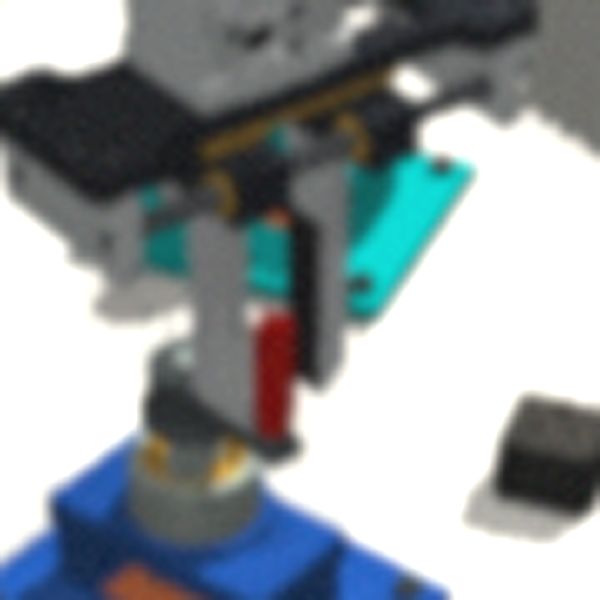

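The handle is now caged between the fingers: red at crop (275,370), tips at about crop (235,435) and (320,385). True tip height is about 130 mm. Now I'll push backward along the circle, logging as I go.

```bash
cat > tick.py <<'E'
from h import *
import glob
q=env.get_state(); T=q["tcp_pos"]; yaw=q["orientation"][2]
s=snap("scene"); i=len(glob.glob("pics/k*.npy")); np.save(f"pics/k{i:02d}.npy",s)
A=np.array([525.2,268.5]); phi=np.arctan2(*(T[:2]-A)[::-1])
p=proj("scene",[*(A+50*np.array([np.cos(phi),np.sin(phi)])),162])
try: r=np.round(red(s,(int(p[0])-16,int(p[1])-16),(int(p[0])+16,int(p[1])+26)),1).tolist()
except ValueError: r=None
# hub column profile: bright hub cap pixels near axis
print(i,"t",round(q["time_s"],2),"T",T.round(1),"yaw",round(yaw,2),"phi",round(phi,2),"rad",round(np.linalg.norm(T[:2]-A),1),"F",q["ft_force"].round(1),"tz",q["torque"].round(2),"pred",p.round(1),"red",r)
E
python3 tick.py
```

```text
0 t 4.37 T [525.  219.1  99.6] yaw 1.57 phi -1.57 rad 49.4 F [-1.   0.1  0.2] tz [-0.09  0.06 -0.01] pred [245.2 170.4] red [85.0, 245.4, 175.7, 243.0, 248.0, 167.0, 184.0]
```

send_rows([
  {"jaw": -0.4,"translation": [0.00025,0.005,0],"spin": -0.1},
  {"jaw": -0.4,"translation": [0.00025,0.005,0],"spin": -0.1},
  {"jaw": -0.4,"translation": [0.00025,0.005,0],"spin": -0.1},
  {"jaw": -0.4,"translation": [0.00025,0.005,0],"spin": -0.1},
  {"jaw": -0.4,"translation": [0.00025,0.005,0],"spin": -0.1},
])

```text
time_s: 4.83
tcp_pos: [549.4, 225.3, 101.4]
orientation: [-3.14, -0.0, 2.079]
ft_force: [-1.9, -0.7, 1.1]
opening: 28.0
gripper_force: 1.0
```

```bash
python3 tick.py
```

```text
1 t 4.83 T [549.4 225.3 101.4] yaw 2.08 phi -1.06 rad 49.6 F [-1.9 -0.7  1.1] tz [-0.27  0.35 -0.02] pred [252.  165.3] red [9.0, 250.4, 179.1, 249.0, 252.0, 178.0, 180.0]
```

send_rows([
  {"jaw": -0.4,"translation": [0.00025,0.005,0],"spin": -0.1},
  {"jaw": -0.4,"translation": [0.00025,0.005,0],"spin": -0.1},
  {"jaw": -0.4,"translation": [0.00025,0.005,0],"spin": -0.1},
])

```text
time_s: 5.13
tcp_pos: [561.4, 234.2, 101.4]
orientation: [-3.141, 0.0, 2.377]
ft_force: [-0.5, -1.7, 0.8]
opening: 28.5
gripper_force: 1.0
```

```bash
python3 tick.py
```

```text
2 t 5.13 T [561.4 234.2 101.4] yaw 2.38 phi -0.76 rad 49.9 F [-0.5 -1.7  0.8] tz [-0.34  0.25 -0.01] pred [253.6 161.7] red [6.0, 253.5, 175.5, 252.0, 255.0, 175.0, 176.0]
```

send_rows([
  {"jaw": -0.4,"translation": [0.00025,0.005,0],"spin": -0.1},
  {"jaw": -0.4,"translation": [0.00025,0.005,0],"spin": -0.1},
  {"jaw": -0.4,"translation": [0.00025,0.005,0],"spin": -0.1},
])

```text
time_s: 5.43
tcp_pos: [570.2, 246.3, 101.4]
orientation: [-3.141, 0.0, 2.675]
ft_force: [-0.6, -1.6, 1.7]
opening: 28.3
gripper_force: 0.9
```

```bash
python3 tick.py
```

```text
3 t 5.43 T [570.2 246.3 101.4] yaw 2.67 phi -0.46 rad 50.2 F [-0.6 -1.6  1.7] tz [-0.29  0.21  0.03] pred [253.3 158.1] red [17.0, 246.8, 160.0, 238.0, 255.0, 149.0, 173.0]
```

send_rows([
  {"jaw": -0.4,"translation": [0.00025,0.005,0],"spin": -0.1},
  {"jaw": -0.4,"translation": [0.00025,0.005,0],"spin": -0.1},
  {"jaw": -0.4,"translation": [0.00025,0.005,0],"spin": -0.1},
])

```text
time_s: 5.73
tcp_pos: [575.1, 260.4, 101.3]
orientation: [-3.141, 0.0, 2.973]
ft_force: [-0.8, -1.9, 0.3]
opening: 28.2
gripper_force: 0.9
```

```bash
python3 tick.py; python3 - <<'E'
from h import *
import glob
fs=[np.load(f) for f in sorted(glob.glob("pics/k*.npy"))]
fs=[cv2.imread("pics/scene0.png")]+fs
cv2.imwrite("pics/strip.png",np.vstack([cv2.convertScaleAbs(np.hstack([cv2.resize(f[140:215,205:270],None,fx=4,fy=4,interpolation=2) for f in r]),alpha=1.8,beta=15) for r in (fs[:3],fs[3:6])]))
E
```

```text
4 t 5.73 T [575.1 260.4 101.3] yaw 2.97 phi -0.16 rad 50.5 F [-0.8 -1.9  0.3] tz [-0.32  0.13 -0.02] pred [251.2 154.7] red [12.0, 248.5, 161.9, 238.0, 254.0, 149.0, 169.0]
```

View pics/strip.png

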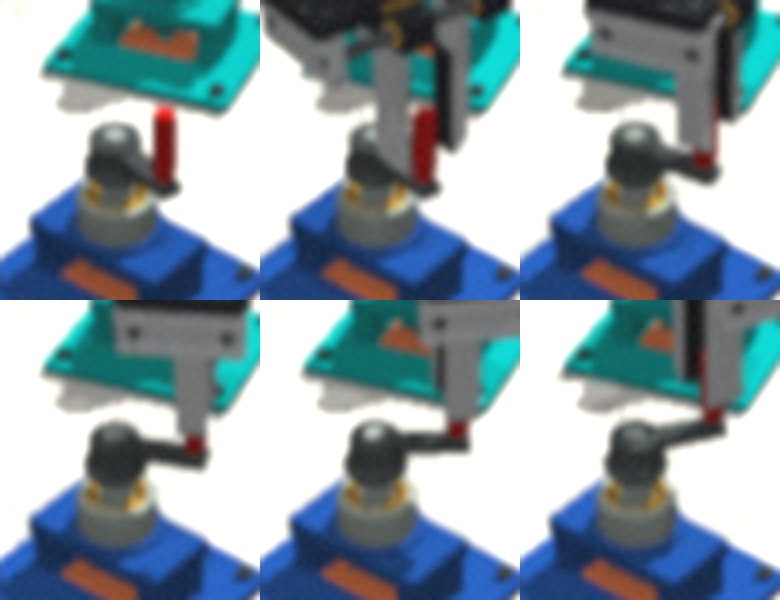

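The strip shows the crank following the finger. The hub top stays at row 125 of each tile and the gold thread gap is still visible, so there's no drop yet. I'll track the hub's vertical shift numerically.

```bash
cat >> tick.py <<'E'
up=lambda a:cv2.resize(a,None,fx=8,fy=8,interpolation=cv2.INTER_CUBIC)
def hub(f):
    ref=np.load("pics/k04.npy"); t=up(ref[163:183,224:235]); w=up(f[157:195,221:238])
    m=cv2.matchTemplate(w,t,cv2.TM_CCOEFF_NORMED); _,v,_,l=cv2.minMaxLoc(m); return (l[0]-24)/8,(l[1]-48)/8,round(v,3)
print("hub shift px",hub(s))
E
python3 - <<'E'
import re
exec(open("tick.py").read().split("q=env")[0]); exec(open("tick.py").read().split("up=lambda")[1].join(["up=lambda",""]).split("print(\"hub")[0])
for i in range(5): print(i,hub(np.load(f"pics/k{i:02d}.npy")))
print(hub(cv2.imread("pics/scene0.png")))
E
```

```text
0 (-0.25, 0.625, 0.966)
1 (0.0, 0.375, 0.983)
2 (0.0, 0.125, 0.989)
3 (-0.25, 0.125, 0.983)
4 (0.0, 0.0, 1.0)
(-0.25, 0.375, 0.978)
```

send_rows([
  {"jaw": -0.4,"translation": [0.00025,0.005,0],"spin": -0.1},
  {"jaw": -0.4,"translation": [0.00025,0.005,0],"spin": -0.1},
  {"jaw": -0.4,"translation": [0.00025,0.005,0],"spin": -0.1},
])

```text
time_s: 6.03
tcp_pos: [575.5, 275.8, 101.2]
orientation: [-3.141, 0.001, -3.011]
ft_force: [0.1, -1.0, 0.9]
opening: 28.2
gripper_force: 0.6
```

```bash
python3 tick.py
```

```text
5 t 6.03 T [575.5 275.8 101.2] yaw -3.01 phi 0.14 rad 50.8 F [ 0.1 -1.   0.9] tz [-0.21 -0.04 -0.01] pred [247.4 151.9] red [32.0, 248.3, 157.2, 247.0, 251.0, 149.0, 166.0]
hub shift px (-0.25, 0.25, 0.965)
```

send_rows([
  {"jaw": -0.4,"translation": [0.00025,0.005,0],"spin": -0.1},
  {"jaw": -0.4,"translation": [0.00025,0.005,0],"spin": -0.1},
  {"jaw": -0.4,"translation": [0.00025,0.005,0],"spin": -0.1},
])

```text
time_s: 6.33
tcp_pos: [571.6, 289.9, 101.2]
orientation: [-3.141, 0.001, -2.712]
ft_force: [-0.2, -2.0, 1.7]
opening: 28.0
gripper_force: 0.8
```

```bash
python3 tick.py
```

```text
6 t 6.33 T [571.6 289.9 101.2] yaw -2.71 phi 0.43 rad 51.0 F [-0.2 -2.   1.7] tz [-0.31 -0.02  0.01] pred [242.6 150. ] red [74.0, 244.6, 157.0, 241.0, 247.0, 149.0, 166.0]
hub shift px (0.0, 1.625, 0.941)
```

send_rows([
  {"jaw": -0.4,"translation": [0,0,0],"spin": 0},
  {"jaw": -0.4,"translation": [0,0,0],"spin": 0},
])

```text
time_s: 6.55
tcp_pos: [571.3, 290.4, 101.1]
orientation: [3.141, 0.001, -2.715]
ft_force: [0.3, -0.3, -0.4]
opening: 28.1
gripper_force: 0.0
```

```bash
python3 tick.py; python3 - <<'E'
from h import *
fs=[np.load(f"pics/k0{i}.npy") for i in (4,5,6,7)]
cv2.imwrite("pics/strip2.png",cv2.convertScaleAbs(np.hstack([cv2.resize(f[140:200,215:260],None,fx=4,fy=4,interpolation=2) for f in fs]),alpha=1.8,beta=15))
E
```

```text
7 t 6.55 T [571.3 290.4 101.1] yaw -2.71 phi 0.44 rad 51.0 F [ 0.3 -0.3 -0.4] tz [ 0.01  0.   -0.05] pred [242.4 149.9] red [78.0, 243.7, 156.4, 240.0, 246.0, 148.0, 166.0]
hub shift px (0.0, 1.625, 0.944)
```

View pics/strip2.png

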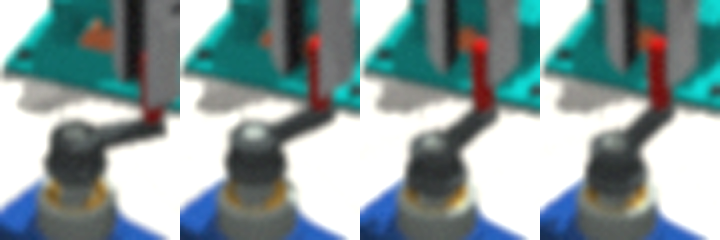

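Tiles 3 and 4 show the hub sunk (top at row 133 against 123) and most of the gold gap closed. The bolt has dropped, with the handle near φ≈0.15. Now forward (clockwise), starting with about 3.5 rad.

send_rows([
  {"jaw": -0.4,"translation": [0.0003,-0.005,0],"spin": 0.1},
  {"jaw": -0.4,"translation": [0.0003,-0.005,0],"spin": 0.1},
  {"jaw": -0.4,"translation": [0.0003,-0.005,0],"spin": 0.1},
  {"jaw": -0.4,"translation": [0.0003,-0.005,0],"spin": 0.1},
  {"jaw": -0.4,"translation": [0.0003,-0.005,0],"spin": 0.1},
])

```text
time_s: 7.02
tcp_pos: [575.7, 266.1, 100.9]
orientation: [3.14, 0.0, 3.065]
ft_force: [-0.8, 0.6, -1.1]
opening: 27.9
gripper_force: 0.5
```

send_rows([
  {"jaw": -0.4,"translation": [0.0003,-0.005,0],"spin": 0.1},
  {"jaw": -0.4,"translation": [0.0003,-0.005,0],"spin": 0.1},
  {"jaw": -0.4,"translation": [0.0003,-0.005,0],"spin": 0.1},
  {"jaw": -0.4,"translation": [0.0003,-0.005,0],"spin": 0.1},
  {"jaw": -0.4,"translation": [0.0003,-0.005,0],"spin": 0.1},
])

```text
time_s: 7.43
tcp_pos: [568.1, 242.5, 101.0]
orientation: [3.14, 0.0, 2.565]
ft_force: [1.9, -0.0, -0.9]
opening: 28.3
gripper_force: 0.6
```

```bash
python3 tick.py
```

```text
8 t 7.43 T [568.1 242.5 101. ] yaw 2.56 phi -0.55 rad 50.1 F [ 1.9 -0.  -0.9] tz [ 0.11 -0.11  0.03] pred [253.6 159.1] red [7.0, 248.9, 165.7, 238.0, 254.0, 148.0, 173.0]
hub shift px (0.0, 1.75, 0.94)
```

send_rows([
  {"jaw": -0.4,"translation": [0.00025,-0.005,0],"spin": 0.1},
  {"jaw": -0.4,"translation": [0.00025,-0.005,0],"spin": 0.1},
  {"jaw": -0.4,"translation": [0.00025,-0.005,0],"spin": 0.1},
  {"jaw": -0.4,"translation": [0.00025,-0.005,0],"spin": 0.1},
  {"jaw": -0.4,"translation": [0.00025,-0.005,0],"spin": 0.1},
])

```text
time_s: 7.9
tcp_pos: [549.9, 225.6, 101.0]
orientation: [3.14, -0.0, 2.068]
ft_force: [0.4, 0.5, -0.4]
opening: 28.0
gripper_force: 0.5
```

send_rows([
  {"jaw": -0.4,"translation": [0.00025,-0.005,0],"spin": 0.1},
  {"jaw": -0.4,"translation": [0.00025,-0.005,0],"spin": 0.1},
  {"jaw": -0.4,"translation": [0.00025,-0.005,0],"spin": 0.1},
  {"jaw": -0.4,"translation": [0.00025,-0.005,0],"spin": 0.1},
  {"jaw": -0.4,"translation": [0.00025,-0.005,0],"spin": 0.1},
])

```text
time_s: 8.32
tcp_pos: [525.9, 219.3, 101.1]
orientation: [3.14, -0.0, 1.568]
ft_force: [1.1, 0.3, -0.7]
opening: 28.0
gripper_force: 0.5
```

```bash
python3 tick.py
```

```text
9 t 8.32 T [525.9 219.3 101.1] yaw 1.57 phi -1.56 rad 49.2 F [ 1.1  0.3 -0.7] tz [-0.01 -0.14 -0.01] pred [245.5 170.2] red [76.0, 247.8, 177.4, 245.0, 250.0, 169.0, 186.0]
hub shift px (-0.5, 2.75, 0.921)
```

Handle is 3 px lower than at the start of the same angle, as expected (about 9 mm). Continuing.

send_rows([
  {"jaw": -0.4,"translation": [0.00025,-0.005,0],"spin": 0.1},
  {"jaw": -0.4,"translation": [0.00025,-0.005,0],"spin": 0.1},
  {"jaw": -0.4,"translation": [0.00025,-0.005,0],"spin": 0.1},
  {"jaw": -0.4,"translation": [0.00025,-0.005,0],"spin": 0.1},
  {"jaw": -0.4,"translation": [0.00025,-0.005,0],"spin": 0.1},
])

```text
time_s: 8.78
tcp_pos: [501.9, 225.3, 101.1]
orientation: [3.141, -0.001, 1.07]
ft_force: [1.5, -0.8, -0.5]
opening: 28.0
gripper_force: 0.5
```

send_rows([
  {"jaw": -0.4,"translation": [0.00025,-0.005,0],"spin": 0.1},
  {"jaw": -0.4,"translation": [0.00025,-0.005,0],"spin": 0.1},
  {"jaw": -0.4,"translation": [0.00025,-0.005,0],"spin": 0.1},
  {"jaw": -0.4,"translation": [0.00025,-0.005,0],"spin": 0.1},
  {"jaw": -0.4,"translation": [0.00025,-0.005,0],"spin": 0.1},
])

```text
time_s: 9.2
tcp_pos: [483.6, 242.1, 101.1]
orientation: [3.141, -0.001, 0.57]
ft_force: [0.9, -0.3, -1.3]
opening: 28.3
gripper_force: 0.5
```

send_rows([
  {"jaw": -0.4,"translation": [0.00025,-0.005,0],"spin": 0.1},
  {"jaw": -0.4,"translation": [0.00025,-0.005,0],"spin": 0.1},
  {"jaw": -0.4,"translation": [0.00025,-0.005,0],"spin": 0.1},
  {"jaw": -0.4,"translation": [0,0,0],"spin": 0},
  {"jaw": -0.4,"translation": [0,0,0],"spin": 0},
])

```text
time_s: 9.62
tcp_pos: [477.1, 256.0, 101.0]
orientation: [-3.141, -0.0, 0.278]
ft_force: [-0.2, 0.0, 0.7]
opening: 28.0
gripper_force: 0.0
```

```bash
python3 tick.py
```

```text
10 t 9.62 T [477.1 256.  101. ] yaw 0.28 phi -2.89 rad 49.7 F [-0.2  0.   0.7] tz [-0.05  0.17  0.02] pred [218.3 170.3] red [51.0, 220.6, 181.7, 219.0, 224.0, 172.0, 189.0]
hub shift px (0.375, 8.5, 0.471)
```

send_rows([
  {"jaw": 0.0,"translation": [0,0,0],"spin": 0},
  {"jaw": 0.2,"translation": [0,0,0],"spin": 0},
  {"jaw": 0.2,"translation": [0,0,-0.02],"spin": 0},
  {"jaw": 0.2,"translation": [0,0,-0.02],"spin": 0},
  {"jaw": 0.2,"translation": [0,0,-0.02],"spin": 0},
])

```text
time_s: 10.08
tcp_pos: [476.7, 255.6, 161.4]
orientation: [3.142, 0.001, 0.275]
ft_force: [0.5, 0.5, 0.2]
opening: 55.3
gripper_force: 0.0
```

send_rows([
  {"jaw": 0.2,"translation": [0,0,0],"spin": -0.12},
  {"jaw": 0.2,"translation": [0,0,0],"spin": -0.12},
  {"jaw": 0.2,"translation": [0,0,0],"spin": -0.12},
  {"jaw": 0.2,"translation": [0,0,0],"spin": -0.12},
  {"jaw": 0.2,"translation": [0,0,0],"spin": -0.12},
])

```text
time_s: 10.5
tcp_pos: [477.1, 255.7, 161.0]
orientation: [-3.142, -0.0, 0.881]
ft_force: [-0.1, -0.7, -0.6]
opening: 56.6
gripper_force: 0.0
```

send_rows([
  {"jaw": 0.2,"translation": [0,0,0],"spin": -0.12},
  {"jaw": 0.2,"translation": [0,0,0],"spin": -0.12},
  {"jaw": 0.2,"translation": [0,0,0],"spin": -0.12},
  {"jaw": 0.2,"translation": [0,0,0],"spin": -0.12},
  {"jaw": 0.2,"translation": [0,0,0],"spin": -0.12},
])

```text
time_s: 10.92
tcp_pos: [477.1, 255.7, 161.0]
orientation: [-3.142, -0.0, 1.481]
ft_force: [0.5, -0.5, 0.4]
opening: 56.5
gripper_force: 0.0
```

send_rows([
  {"jaw": 0.2,"translation": [0,0,0],"spin": -0.12},
  {"jaw": 0.2,"translation": [0,0,0],"spin": -0.12},
  {"jaw": 0.2,"translation": [0,0,0],"spin": -0.12},
  {"jaw": 0.2,"translation": [0,0,0],"spin": -0.12},
  {"jaw": 0.2,"translation": [0,0,0],"spin": -0.12},
])

```text
time_s: 11.33
tcp_pos: [477.1, 255.7, 161.0]
orientation: [3.142, -0.0, 2.081]
ft_force: [0.5, -0.6, 1.0]
opening: 56.3
gripper_force: 0.0
```

send_rows([
  {"jaw": 0.2,"translation": [0,0,0],"spin": -0.12},
  {"jaw": 0.2,"translation": [0,0,0],"spin": -0.12},
  {"jaw": 0.2,"translation": [0,0,0],"spin": -0.12},
  {"jaw": 0.2,"translation": [0,0,0],"spin": -0.12},
  {"jaw": 0.2,"translation": [0,0,0],"spin": -0.12},
])

```text
time_s: 11.75
tcp_pos: [477.1, 255.7, 161.0]
orientation: [3.142, -0.0, 2.681]
ft_force: [0.7, -0.4, 0.5]
opening: 56.2
gripper_force: 0.0
```

send_rows([
  {"jaw": 0.2,"translation": [0,0,0],"spin": -0.12},
  {"jaw": 0.2,"translation": [0,0,0],"spin": -0.12},
  {"jaw": 0.2,"translation": [0,0,0],"spin": -0.12},
  {"jaw": 0.2,"translation": [0,0,0],"spin": -0.12},
  {"jaw": 0.2,"translation": [0,0,0],"spin": -0.12},
])

```text
time_s: 12.17
tcp_pos: [477.1, 255.7, 161.0]
orientation: [3.142, -0.0, -3.003]
ft_force: [-0.8, -0.5, 0.3]
opening: 55.9
gripper_force: 0.0
```

send_rows([
  {"jaw": 0.2,"translation": [0,0,0],"spin": -0.12},
  {"jaw": 0.2,"translation": [0,0,0],"spin": 0},
  {"jaw": 0.2,"translation": [0,0,0],"spin": 0},
])

```text
time_s: 12.42
tcp_pos: [477.1, 255.8, 161.0]
orientation: [3.141, -0.0, -2.892]
ft_force: [0.3, -0.2, -0.2]
opening: 56.1
gripper_force: 0.0
```

```bash
python3 tick.py; python3 - <<'E'
from h import *
s=np.load("pics/k11.npy"); print(red(s,(205,160),(235,200)))
for ph in (-2.7,-2.8,-2.9,-3.0): 
    for z in (153,107): print(ph,z,proj("scene",[525.2+50*np.cos(ph),268.5+50*np.sin(ph),z+5]).round(1))
E
```

```text
11 t 12.42 T [477.1 255.8 161. ] yaw -2.89 phi -2.88 rad 49.8 F [ 0.3 -0.2 -0.2] tz [ 0.03 -0.02  0.02] pred [218.4 170.4] red [78.0, 221.1, 180.1, 219.0, 224.0, 172.0, 189.0]
hub shift px (0.75, 1.75, 0.799)
(78, np.float64(221.1153846153846), np.float64(180.0897435897436), np.int64(219), np.int64(224), np.int64(172), np.int64(189))
-2.7 153 [221.7 173.1]
-2.7 107 [222.6 189. ]
-2.8 153 [219.9 172.4]
-2.8 107 [220.8 188.3]
-2.9 153 [218.2 171.7]
-2.9 107 [219.1 187.5]
-3.0 153 [216.6 170.8]
-3.0 107 [217.6 186.7]
```

The handle stayed put at φ≈-2.75: the red spot at (221,180) matches the projection. Descend again and continue forward 3.2 rad.

send_rows([
  {"jaw": 0.2,"translation": [0,0,0.02],"spin": 0},
  {"jaw": 0.2,"translation": [0,0,0.02],"spin": 0},
  {"jaw": 0.2,"translation": [0,0,0.02],"spin": 0},
  {"jaw": -0.4,"translation": [0,0,0],"spin": 0},
  {"jaw": -0.4,"translation": [0,0,0],"spin": 0},
])

```text
time_s: 12.88
tcp_pos: [476.3, 255.6, 100.4]
orientation: [-3.141, -0.002, -2.891]
ft_force: [0.2, 0.3, -0.1]
opening: 46.2
gripper_force: 0.0
```

send_rows([
  {"jaw": -0.4,"translation": [0,0,0],"spin": 0},
  {"jaw": -0.4,"translation": [0,0,0],"spin": 0},
  {"jaw": -0.4,"translation": [-0.00025,0.005,0],"spin": 0.1},
  {"jaw": -0.4,"translation": [-0.00025,0.005,0],"spin": 0.1},
])

```text
time_s: 13.22
tcp_pos: [476.4, 265.6, 102.3]
orientation: [-3.142, 0.002, -3.095]
ft_force: [0.8, -0.9, -1.6]
opening: 28.3
gripper_force: 0.5
```

send_rows([
  {"jaw": -0.4,"translation": [-0.00025,0.005,0],"spin": 0.1},
  {"jaw": -0.4,"translation": [-0.00025,0.005,0],"spin": 0.1},
  {"jaw": -0.4,"translation": [-0.00025,0.005,0],"spin": 0.1},
  {"jaw": -0.4,"translation": [-0.00025,0.005,0],"spin": 0.1},
  {"jaw": -0.4,"translation": [-0.00025,0.005,0],"spin": 0.1},
])

```text
time_s: 13.63
tcp_pos: [480.9, 290.2, 102.2]
orientation: [3.141, 0.001, 2.689]
ft_force: [-0.1, -2.0, -0.8]
opening: 28.2
gripper_force: 0.5
```

send_rows([
  {"jaw": -0.4,"translation": [-0.00025,0.005,0],"spin": 0.1},
  {"jaw": -0.4,"translation": [-0.00025,0.005,0],"spin": 0.1},
  {"jaw": -0.4,"translation": [-0.00025,0.005,0],"spin": 0.1},
  {"jaw": -0.4,"translation": [-0.00025,0.005,0],"spin": 0.1},
  {"jaw": -0.4,"translation": [-0.00025,0.005,0],"spin": 0.1},
])

```text
time_s: 14.05
tcp_pos: [496.5, 309.2, 102.1]
orientation: [3.141, 0.0, 2.189]
ft_force: [-0.8, -0.7, 0.2]
opening: 28.5
gripper_force: 0.5
```

```bash
python3 tick.py
```

```text
12 t 14.05 T [496.5 309.2 102.1] yaw 2.19 phi 2.19 rad 49.8 F [-0.8 -0.7  0.2] tz [-0.17  0.15 -0.06] pred [212.4 156.9] red [25.0, 212.7, 172.8, 211.0, 214.0, 170.0, 176.0]
hub shift px (-1.0, 3.875, 0.628)
```

Following well. 20 more rows (φ 2.19 → 0.19), with the tool lowered 5 mm as the bolt sinks.

send_rows([
  {"jaw": -0.4,"translation": [-0.00025,0.005,0],"spin": 0.1},
  {"jaw": -0.4,"translation": [-0.00025,0.005,0],"spin": 0.1},
  {"jaw": -0.4,"translation": [-0.00025,0.005,0],"spin": 0.1},
  {"jaw": -0.4,"translation": [-0.00025,0.005,0],"spin": 0.1},
  {"jaw": -0.4,"translation": [-0.00025,0.005,0],"spin": 0.1},
])

```text
time_s: 14.52
tcp_pos: [519.3, 318.3, 101.8]
orientation: [3.141, -0.0, 1.691]
ft_force: [-1.5, -1.4, -0.4]
opening: 28.3
gripper_force: 0.6
```

send_rows([
  {"jaw": -0.4,"translation": [-0.00025,0.005,0.001],"spin": 0.1},
  {"jaw": -0.4,"translation": [-0.00025,0.005,0.001],"spin": 0.1},
  {"jaw": -0.4,"translation": [-0.00025,0.005,0.001],"spin": 0.1},
  {"jaw": -0.4,"translation": [-0.00025,0.005,0.001],"spin": 0.1},
  {"jaw": -0.4,"translation": [-0.00025,0.005,0.001],"spin": 0.1},
])

```text
time_s: 14.93
tcp_pos: [544.2, 315.6, 97.2]
orientation: [3.141, -0.002, 1.191]
ft_force: [-1.4, 0.3, -0.3]
opening: 28.5
gripper_force: 0.6
```

send_rows([
  {"jaw": -0.4,"translation": [-0.00025,0.005,0],"spin": 0.1},
  {"jaw": -0.4,"translation": [-0.00025,0.005,0],"spin": 0.1},
  {"jaw": -0.4,"translation": [-0.00025,0.005,0],"spin": 0.1},
  {"jaw": -0.4,"translation": [-0.00025,0.005,0],"spin": 0.1},
  {"jaw": -0.4,"translation": [-0.00025,0.005,0],"spin": 0.1},
])

```text
time_s: 15.35
tcp_pos: [564.4, 301.0, 96.9]
orientation: [-3.141, -0.002, 0.691]
ft_force: [-0.5, 0.5, -1.3]
opening: 28.3
gripper_force: 0.5
```

send_rows([
  {"jaw": -0.4,"translation": [-0.00025,0.005,0],"spin": 0.1},
  {"jaw": -0.4,"translation": [-0.00025,0.005,0],"spin": 0.1},
  {"jaw": -0.4,"translation": [-0.00025,0.005,0],"spin": 0.1},
  {"jaw": -0.4,"translation": [-0.00025,0.005,0],"spin": 0.1},
  {"jaw": -0.4,"translation": [-0.00025,0.005,0],"spin": 0.1},
])

```text
time_s: 15.77
tcp_pos: [575.2, 278.5, 97.0]
orientation: [-3.14, -0.002, 0.191]
ft_force: [-0.0, 1.9, 0.1]
opening: 28.2
gripper_force: 0.5
```

```bash
python3 tick.py
```

```text
13 t 15.77 T [575.2 278.5  97. ] yaw 0.19 phi 0.2 rad 51.0 F [-0.   1.9  0.1] tz [ 0.18  0.19 -0.02] pred [246.5 151.5] red [83.0, 244.8, 159.4, 242.0, 247.0, 151.0, 169.0]
hub shift px (-0.5, 4.75, 0.852)
```

send_rows([
  {"jaw": -0.6,"translation": [0,0,0],"spin": 0},
  {"jaw": -0.8,"translation": [0,0,0],"spin": 0},
  {"jaw": -1,"translation": [0,0,0],"spin": 0},
  {"jaw": -1,"translation": [0,0,0],"spin": 0},
  {"jaw": -1,"translation": [0,0,0],"spin": 0},
])

```text
time_s: 16.23
tcp_pos: [575.5, 278.5, 96.7]
orientation: [-3.141, -0.002, 0.195]
ft_force: [0.4, 0.6, 2.1]
opening: 13.9
gripper_force: 30.0
```

send_rows([
  {"jaw": -1,"translation": [0,0,0],"spin": 0},
  {"jaw": -1,"translation": [0,0,0],"spin": 0},
  {"jaw": -1,"translation": [0,0,0],"spin": 0},
  {"jaw": -1,"translation": [0,0,0],"spin": 0},
  {"jaw": -1,"translation": [0,0,0],"spin": 0},
])

```text
time_s: 16.65
tcp_pos: [575.5, 278.3, 96.5]
orientation: [-3.141, -0.002, 0.194]
ft_force: [2.0, 1.7, 4.1]
opening: 14.1
gripper_force: 30.0
```

```bash
python3 tick.py; python3 - <<'E'
from h import *
s=np.load("pics/k14.npy")
a=np.load("pics/k07.npy"); r=red(a,(225,140),(262,180)); q=red(s,(225,140),(262,180)); print(r,q)
for d in (0,6,9,12.5): print(d,[proj("scene",[525.2+50*np.cos(.2),268.5+50*np.sin(.2),z-d]).round(1) for z in (162,116)])
E
```

```text
14 t 16.65 T [575.5 278.3  96.5] yaw 0.19 phi 0.19 rad 51.3 F [2.  1.7 4.1] tz [ 0.31 -0.38 -0.1 ] pred [246.6 151.6] red [50.0, 246.2, 162.1, 244.0, 249.0, 153.0, 170.0]
hub shift px (-0.375, 4.75, 0.854)
(78, np.float64(243.66666666666666), np.float64(156.42307692307693), np.int64(240), np.int64(246), np.int64(148), np.int64(166)) (50, np.float64(246.24), np.float64(162.1), np.int64(244), np.int64(249), np.int64(153), np.int64(170))
0 [array([246.5, 151.5]), array([246.6, 167. ])]
6 [array([246.5, 153.6]), array([246.7, 169. ])]
9 [array([246.5, 154.6]), array([246.7, 170. ])]
12.5 [array([246.5, 155.8]), array([246.7, 171.1])]
```

Gripped at 30 N. The handle height (rows 153–170) and the angle count both put the depth at about 9 mm, so I'm handing in.

```bash
python3 -c "
from cell import env, workorder
q=env.get_state();print(q['ft_force'],q['gripper_force'],q['opening']);print(workorder.sign_off())"
```

```text
[2.09368008 1.85664425 4.8674853 ] 30.006888527423143 13.471903557622857
the job is handed in; nothing more can be done
None
```

The bolt dropped into its thread on the backward push and was then turned forward about one turn, to roughly 9 mm deep by angle count and camera; the job is handed in with the red handle held at 30 N, and sign-off returned no verdict.

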